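# Gang-press tag blanks in the pedal press

### The job

Slide every aluminium tag blank from the rubber mat into a bay of its own in the green press, each pushed fully home against the back stop, then press the pedal right down to its stop, hold it there for about three seconds with all the blanks home, and let it come back up. Then take all the blanks out and lay them flat inside the grey metal tray. Do not disturb the spray bottle, the tape roll or the brush.

Things in the scene. Friction and masses are not known exactly. Their poses are not given: they have to be found in the camera images.
- blank1: flat aluminium tag blank, a plain bar 150 long (its x) x 30 wide (its y) x 8 thick (its z) mm, 100 g; origin at the centre of its underside. All blanks are alike, two or three are present; they start lying flat on the black rubber mat. Either end may go into the press
- blank2: flat aluminium tag blank, a plain bar 150 long (its x) x 30 wide (its y) x 8 thick (its z) mm, 100 g; origin at the centre of its underside. All blanks are alike, two or three are present; they start lying flat on the black rubber mat. Either end may go into the press
- blank3: flat aluminium tag blank, a plain bar 150 long (its x) x 30 wide (its y) x 8 thick (its z) mm, 100 g; origin at the centre of its underside. All blanks are alike, two or three are present; they start lying flat on the black rubber mat. Either end may go into the press
- press: green bench marking press, fixed, 210 wide x 100 deep x 142 mm high, with three bays side by side that open towards the robot. Origin on the bench under the middle of the mouth face; x points into the bays, z up. The die plate above the bays begins at the mouth face and its top is at 56 mm; the crown (142 mm high) begins 50 mm behind the mouth face
- bay1_mouth (a point): middle of the floor of bay 1 (bay 1 is next to the pedal) at the mouth face, 30 mm above the bench, axes as the press. Bay 34 mm wide, 14 high, ending at a back stop 55 mm beyond the mouth: a blank fully home stands 95 mm out (its centre 20 mm before the mouth). A feed tongue 16 mm wide, level with the bay floor, reaches 98 mm out of the mouth and carries the blank
- bay2_mouth (a point): middle of the floor of bay 2 (bay 1 is next to the pedal) at the mouth face, 30 mm above the bench, axes as the press. Bay 34 mm wide, 14 high, ending at a back stop 55 mm beyond the mouth: a blank fully home stands 95 mm out (its centre 20 mm before the mouth). A feed tongue 16 mm wide, level with the bay floor, reaches 98 mm out of the mouth and carries the blank
- bay3_mouth (a point): middle of the floor of bay 3 (bay 1 is next to the pedal) at the mouth face, 30 mm above the bench, axes as the press. Bay 34 mm wide, 14 high, ending at a back stop 55 mm beyond the mouth: a blank fully home stands 95 mm out (its centre 20 mm before the mouth). A feed tongue 16 mm wide, level with the bay floor, reaches 98 mm out of the mouth and carries the blank
- pedal (a joint): hinged spring pedal at the right-hand side (-y of the press) with a black ribbed rubber pad 70 x 54 mm: 0 rad up at rest, 0.28 rad down on its stop; about 5 N at the pad to start it, 13 N to hold it down; it springs back by itself
- pedal_pad (a point): point on the upper face of the pedal's pad, 95 mm before the hinge; 69 mm above the bench when up, about 27 mm lower when the pedal is on its stop
- tray: low open grey sheet-metal tray, fixed, 210 (x) x 250 (y) x 18 mm high outside, walls and floor 4 mm thick; origin at the centre of its underside
- mat: black rubber mat, fixed, 220 (x) x 280 (y) x 5 mm thick, on which the blanks start; origin at the centre of its underside
- spray: clear spray bottle, 68 mm diameter, 190 mm tall, bystander; origin at the centre of its underside
- tape: roll of paper tape lying flat, 100 mm diameter, 30 mm high, bystander; origin at the centre of its underside
- brush: bench brush, bystander, lying on the bench; its origin on its underside
There are look-alikes about, which are no part of the job. Leave any pink or purple look-alike of the blank2 alone. Leave any red look-alike of the blank3 alone.

How it is judged:
On the way, in this order (a step that is already met when the one before it is completed fails the run):
1. every blank is fully home in a bay, the pedal up (((x of blank1 in the frame of bay1_mouth between -0.026 and -0.01 m and y of blank1 in the frame of bay1_mouth between -0.009 and 0.009 m and z of blank1 in the frame of bay1_mouth between -0.006 and 0.016 m and angle between the x axis of blank1 and the x axis of press, either way round below 0.1 rad) or (x of blank1 in the frame of bay2_mouth between -0.026 and -0.01 m and y of blank1 in the frame of bay2_mouth between -0.009 and 0.009 m and z of blank1 in the frame of bay2_mouth between -0.006 and 0.016 m and angle between the x axis of blank1 and the x axis of press, either way round below 0.1 rad) or (x of blank1 in the frame of bay3_mouth between -0.026 and -0.01 m and y of blank1 in the frame of bay3_mouth between -0.009 and 0.009 m and z of blank1 in the frame of bay3_mouth between -0.006 and 0.016 m and angle between the x axis of blank1 and the x axis of press, either way round below 0.1 rad)) and ((x of blank2 in the frame of bay1_mouth between -0.026 and -0.01 m and y of blank2 in the frame of bay1_mouth between -0.009 and 0.009 m and z of blank2 in the frame of bay1_mouth between -0.006 and 0.016 m and angle between the x axis of blank2 and the x axis of press, either way round below 0.1 rad) or (x of blank2 in the frame of bay2_mouth between -0.026 and -0.01 m and y of blank2 in the frame of bay2_mouth between -0.009 and 0.009 m and z of blank2 in the frame of bay2_mouth between -0.006 and 0.016 m and angle between the x axis of blank2 and the x axis of press, either way round below 0.1 rad) or (x of blank2 in the frame of bay3_mouth between -0.026 and -0.01 m and y of blank2 in the frame of bay3_mouth between -0.009 and 0.009 m and z of blank2 in the frame of bay3_mouth between -0.006 and 0.016 m and angle between the x axis of blank2 and the x axis of press, either way round below 0.1 rad)) and ((x of blank3 in the frame of bay1_mouth between -0.026 and -0.01 m and y of blank3 in the frame of bay1_mouth between -0.009 and 0.009 m and z of blank3 in the frame of bay1_mouth between -0.006 and 0.016 m and angle between the x axis of blank3 and the x axis of press, either way round below 0.1 rad) or (x of blank3 in the frame of bay2_mouth between -0.026 and -0.01 m and y of blank3 in the frame of bay2_mouth between -0.009 and 0.009 m and z of blank3 in the frame of bay2_mouth between -0.006 and 0.016 m and angle between the x axis of blank3 and the x axis of press, either way round below 0.1 rad) or (x of blank3 in the frame of bay3_mouth between -0.026 and -0.01 m and y of blank3 in the frame of bay3_mouth between -0.009 and 0.009 m and z of blank3 in the frame of bay3_mouth between -0.006 and 0.016 m and angle between the x axis of blank3 and the x axis of press, either way round below 0.1 rad)) and value of joint pedal below 0.05 rad), for 0.2 s.
2. the pedal is held down on its stop for two seconds while every blank is home (((x of blank1 in the frame of bay1_mouth between -0.026 and -0.01 m and y of blank1 in the frame of bay1_mouth between -0.009 and 0.009 m and z of blank1 in the frame of bay1_mouth between -0.006 and 0.016 m and angle between the x axis of blank1 and the x axis of press, either way round below 0.1 rad) or (x of blank1 in the frame of bay2_mouth between -0.026 and -0.01 m and y of blank1 in the frame of bay2_mouth between -0.009 and 0.009 m and z of blank1 in the frame of bay2_mouth between -0.006 and 0.016 m and angle between the x axis of blank1 and the x axis of press, either way round below 0.1 rad) or (x of blank1 in the frame of bay3_mouth between -0.026 and -0.01 m and y of blank1 in the frame of bay3_mouth between -0.009 and 0.009 m and z of blank1 in the frame of bay3_mouth between -0.006 and 0.016 m and angle between the x axis of blank1 and the x axis of press, either way round below 0.1 rad)) and ((x of blank2 in the frame of bay1_mouth between -0.026 and -0.01 m and y of blank2 in the frame of bay1_mouth between -0.009 and 0.009 m and z of blank2 in the frame of bay1_mouth between -0.006 and 0.016 m and angle between the x axis of blank2 and the x axis of press, either way round below 0.1 rad) or (x of blank2 in the frame of bay2_mouth between -0.026 and -0.01 m and y of blank2 in the frame of bay2_mouth between -0.009 and 0.009 m and z of blank2 in the frame of bay2_mouth between -0.006 and 0.016 m and angle between the x axis of blank2 and the x axis of press, either way round below 0.1 rad) or (x of blank2 in the frame of bay3_mouth between -0.026 and -0.01 m and y of blank2 in the frame of bay3_mouth between -0.009 and 0.009 m and z of blank2 in the frame of bay3_mouth between -0.006 and 0.016 m and angle between the x axis of blank2 and the x axis of press, either way round below 0.1 rad)) and ((x of blank3 in the frame of bay1_mouth between -0.026 and -0.01 m and y of blank3 in the frame of bay1_mouth between -0.009 and 0.009 m and z of blank3 in the frame of bay1_mouth between -0.006 and 0.016 m and angle between the x axis of blank3 and the x axis of press, either way round below 0.1 rad) or (x of blank3 in the frame of bay2_mouth between -0.026 and -0.01 m and y of blank3 in the frame of bay2_mouth between -0.009 and 0.009 m and z of blank3 in the frame of bay2_mouth between -0.006 and 0.016 m and angle between the x axis of blank3 and the x axis of press, either way round below 0.1 rad) or (x of blank3 in the frame of bay3_mouth between -0.026 and -0.01 m and y of blank3 in the frame of bay3_mouth between -0.009 and 0.009 m and z of blank3 in the frame of bay3_mouth between -0.006 and 0.016 m and angle between the x axis of blank3 and the x axis of press, either way round below 0.1 rad)) and value of joint pedal above 0.25 rad), for 2 s.
3. the pedal has come back up (value of joint pedal below 0.05 rad), for 0.2 s.
At the end, for the whole second after the job is handed in: every blank present lies flat (within 0.1 rad) inside the tray, at rest, and the pedal is up (below 0.05 rad) (value of joint pedal below 0.05 rad and x of blank1 in the frame of tray between -0.1 and 0.1 m and y of blank1 in the frame of tray between -0.12 and 0.12 m and z of blank1 in the frame of tray between 0 and 0.03 m and angle between the z axis of each of blank1, blank2, blank3 and the z axis of tray, either way round below 0.1 rad and linear speed of each of blank1, blank2, blank3 below 0.02 m/s and x of blank2 in the frame of tray between -0.1 and 0.1 m and y of blank2 in the frame of tray between -0.12 and 0.12 m and z of blank2 in the frame of tray between 0 and 0.03 m and x of blank3 in the frame of tray between -0.1 and 0.1 m and y of blank3 in the frame of tray between -0.12 and 0.12 m and z of blank3 in the frame of tray between 0 and 0.03 m); the robot touches nothing.
It fails at once if the spray is moved more than 30 mm (distance of spray from where it was at the start of the episode above 0.03 m).
It fails at once if the tape is moved more than 30 mm (distance of tape from where it was at the start of the episode above 0.03 m).
It fails at once if the brush is moved more than 30 mm (distance of brush from where it was at the start of the episode above 0.03 m).
Of blank1, blank2, blank3 only 2 to 3 are there at a start; the rules pass over those that are not, and their reading is None.
At some moment in a run one of blank1, blank2, blank3 may be knocked a few centimetres aside while the robot is not near it.
Once in a run the grip may slacken for a moment while it holds something.
It also fails if it takes over 210 s, if anything falls off the work surface, if the arm or the gripper's body presses on something with over 40 N, if the wrist force passes 120 N, or if a joint passes its speed limit or range.

### The arm

A 7-joint arm with a two-finger parallel gripper is mounted at the origin on the work surface. World frame = base frame: x ahead of the robot, y to its left, z up, the work surface at z = 0. Lengths are in m, angles in rad, forces in N, time in s.
With the tool pointing down it reaches from about 0.4 to 0.85 m from the base axis. Payload 10.4 kg.
Tool frame: the origin (TCP) lies where the fingers leave the gripper's body, on its centre line; the fingertips stand 73 mm ahead of it and the grasp point (between the pads) lies 54 mm ahead of it; z points along the fingers, y is the line along which they close (so a half turn about z gives the same grasp; the last joint's range is limited). The gripper opens to 85 mm and grips with 20 to 120 N. Pads are 22 mm wide; open, the fingers measure 114 mm over their backs; the gripper's body (76 mm by 85 mm) begins 54 mm behind the grasp point. The pads swing forward as they close: fully open they stand 13 mm farther back than shut.
Start: joints at [1.27, 0.332, -0.065, 1.46, 0.022, 1.35, -0.088], TCP at [0.171, -0.601, 0.304] pointing down, gripper open.
Joint ranges: [-2.6, 2.6], [-0.5, 2.12], [-1.47, 1.34], [0.16, 2.42], [-1.27, 4.41], [0.06, 2.06], [-2.6, 2.6]. Speed limits (rad/s): [2.22, 2.22, 2.79, 2.79, 3.14, 3.14, 3.14].

### API

Orientations are given as [roll, pitch, yaw] about the fixed x, y, z axes, in that order (R = Rz(yaw) Ry(pitch) Rx(roll)).
In Python, from bench import env gives the robot as it stands.
- The arm moves only by the shell command python3 -m inch 'ROWS' [FORCE]. ROWS is text: rows parted by semicolons, each of 5 numbers parted by spaces: the shift along the tool's x, y, z in m, then the turn about the tool's z in rad, then the opening, from 0 (shut) to 1 (fully open). In form: tx ty tz twist jaw; .... A call has 1 to 20 rows; each row shifts and turns the commanded pose from where the row before left it, along the tool's axes as they then stand; what a row does not reach is not made up. A row lasts 1/8 s, in which the tool goes at most 62.5 mm and 10.7 degrees, less where a joint would pass 70% of its speed; a pose out of reach is approached as far as the arm can. A call with a gripper value outside its range is refused whole. The fingers move at their own pace and stop on an object; FORCE is the grip in N (left out, the last holds). Time passes only in rows, so rows that do not move let the fingers close. It gives the time, the measured TCP pose, the force, the opening and the grip force at its end, in the units of the state.
- env.get_state(): the state, without advancing time (a new reading comes with each control period).
- env.grab_frame(name): name is "scene" or "top" or "wrist"; returns the picture (480x640x3 uint8, red, green, blue); there is no depth.
- env.camera_params(name): a dict with "K" (3x3 intrinsics, pixels), "dist_coeffs" ([k1, k2, p1, p2, k3] as OpenCV has them; the pictures are not rectified), "pose" (4x4, takes a point from camera to world coordinates); the wrist camera has in their place "tool_from_camera" (4x4, takes a point from camera to tool coordinates, whose origin is the TCP and whose axes are the flange's). Camera axes: x right, y up, looking along -z (the intrinsics and any distortion apply to the point x, -y, -z); pixel columns grow to the right and rows downward; lengths in m; the calibration is good to about 2 mm. A picture is of the moment at which its call begins: read the wrist's pose just before it. camera_params takes no time and is no camera call.
- env.job_done(): hands the job in; it is judged then, once.
The state is a dict: "clock": time; "joints": joint angles; "qd": joint speeds; "joint_torque": joint torques, N m; "ee_pos": TCP position; "tool_rot": TCP orientation; "contact_force": force on the tool from outside, world axes, zero at the start; "torque": the same for the moment, N m; "opening": opening from 0.0 (shut) to 1.0 (fully open); "gripper_force": force on a finger pad.
Only numpy, scipy, OpenCV 4.12 (cv2) and the standard library are available. Lean on these libraries where they do the work, as an engineer would, in place of code of your own. Each camera call takes 0.05 s, during which the arm holds its last target. There are 200 camera calls.

## Working session

There is one attempt and no reset: what is moved stays moved. The work goes in short steps, Python scripts to look and compute and a shell command to move; the robot and the scene stay as the last step left them, time stands still between calls to the robot, and variables do not carry over. Pictures are saved under pics/ and viewed, at most 14 in all, crops included, and the job is handed in when it is done.

```bash
mkdir -p pics; ls
python3 - <<'E'
from bench import env
import cv2
s=env.get_state();print({k:s[k] for k in('clock','ee_pos','tool_rot','opening','contact_force')})
for n in('scene','top'):
    cv2.imwrite(f'pics/{n}0.png',env.grab_frame(n)[:,:,::-1])
    p=env.camera_params(n);print(n,p['K'],p['dist_coeffs'],p['pose'])
print(env.camera_params('wrist'))
E
```

```text
pics
{'clock': 0.0, 'ee_pos': array([ 0.17133788, -0.60075915,  0.3030861 ]), 'tool_rot': array([-3.14011378e+00,  9.09000348e-05,  2.77855624e-01]), 'opening': 1.0018032620300168, 'contact_force': array([-0.41734994, -0.01312361,  0.00584623])}
scene [[526.951403     0.         323.76460312]
 [  0.         526.951403   236.46688423]
 [  0.           0.           1.        ]] [-0.14298392  0.          0.          0.          0.        ] [[ 0.48261232 -0.71058292  0.51201295  1.14437568]
 [ 0.87575376  0.39943528 -0.2711214  -0.23405851]
 [-0.0118618   0.5792438   0.81506805  1.11311751]
 [ 0.          0.          0.          1.        ]]
top [[463.68425612   0.         316.37993701]
 [  0.         463.68425612 245.02015593]
 [  0.           0.           1.        ]] [0.01788659 0.         0.         0.         0.        ] [[-0.00928895  0.9970417  -0.0762992   0.4337834 ]
 [-0.99994508 -0.00963216 -0.00413138  0.10796176]
 [-0.00485409  0.07625663  0.99707641  1.06134631]
 [ 0.          0.          0.          1.        ]]
{'K': array([[340.06352599,   0.        , 316.8929373 ],
       [  0.        , 340.06352599, 243.06484267],
       [  0.        ,   0.        ,   1.        ]]), 'dist_coeffs': array([0.00709983, 0.        , 0.        , 0.        , 0.        ]), 'tool_from_camera': array([[ 6.18226331e-05,  9.64434007e-01,  2.64323747e-01,
         6.69967553e-02],
       [ 9.99999426e-01,  2.23226578e-04, -1.04837308e-03,
        -3.06183851e-04],
       [-1.07009074e-03,  2.64323659e-01, -9.64433439e-01,
        -6.97281885e-02],
       [ 0.00000000e+00,  0.00000000e+00,  0.00000000e+00,
         1.00000000e+00]])}
```

View pics/scene0.png

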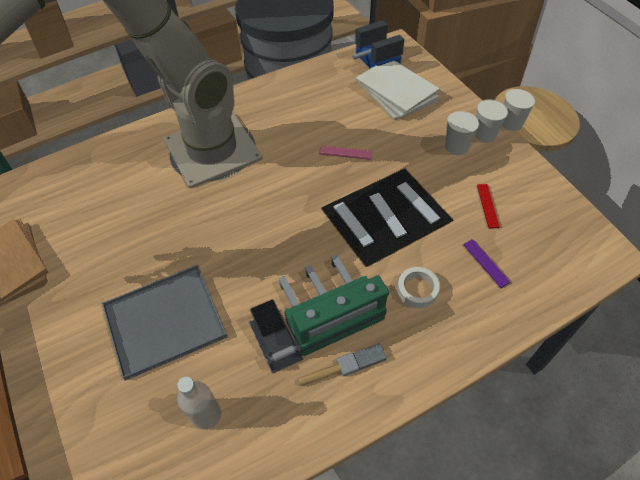

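View pics/top0.png

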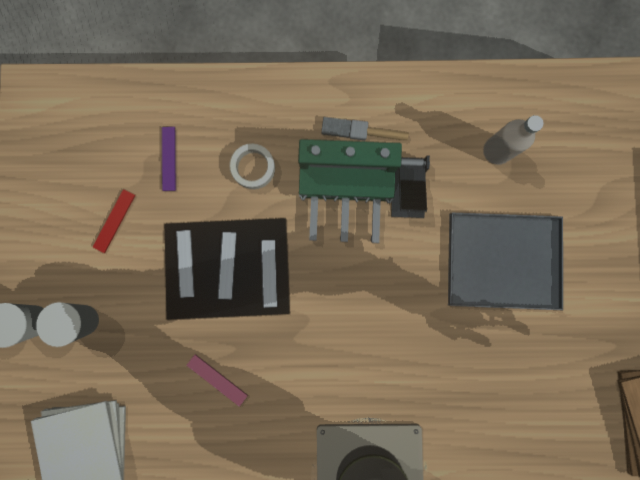

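Scene view: mat with three white blanks around (388,215). The press is at (340,315), with the pedal to its left at (268,325), the tray at (165,320), and pink, red and purple decoys off the mat. Top view: blanks at (185,264), (227,265) and (269,273), tongues at (313,220), (345,220) and (376,220), pedal pad at (412,195), tray at (505,260).

```bash
cat > h.py <<'E'
from bench import env
import cv2, numpy as np
from scipy.spatial.transform import Rotation as R
def cam(n):
    p=env.camera_params(n)
    if n=='wrist':
        s=env.get_state();T=np.eye(4);T[:3,:3]=R.from_euler('xyz',s['tool_rot']).as_matrix();T[:3,3]=s['ee_pos']
        p['pose']=T@p['tool_from_camera']
    return p
def ray(p,uv,z):
    """pixels -> world points on plane z"""
    u=cv2.undistortPoints(np.float64(uv).reshape(-1,1,2),p['K'],np.array(p['dist_coeffs'])).reshape(-1,2)
    d=np.c_[u[:,0],-u[:,1],-np.ones(len(u))]@p['pose'][:3,:3].T;o=p['pose'][:3,3]
    return o+d*((z-o[2])/d[:,2])[:,None]
def grab(n):
    p=cam(n);return p,np.ascontiguousarray(env.grab_frame(n)[:,:,::-1])
def rects(p,mask,z,amin=150):
    out=[]
    for c in cv2.findContours(mask,cv2.RETR_EXTERNAL,cv2.CHAIN_APPROX_NONE)[0]:
        if cv2.contourArea(c)<amin: continue
        w=ray(p,c.reshape(-1,2),z)[:,:2]
        (cx,cy),(a,b),_=r=cv2.minAreaRect((w*1000).astype(np.float32))
        bx=cv2.boxPoints(r);e=max((bx[1]-bx[0],bx[2]-bx[1]),key=np.linalg.norm)
        ang=np.arctan2(e[1],e[0]);ang=(ang+np.pi/2)%np.pi-np.pi/2
        out.append((c.reshape(-1,2).mean(0).round(),round(cx,1),round(cy,1),round(max(a,b),1),round(min(a,b),1),round(float(ang),3)))
    return out
E
python3 - <<'E'
from h import *
for n,win in(('top',(160,205,450,320)),('scene',(250,165,460,320))):
    p=cam(n);im=cv2.imread(f'pics/{n}0.png')
    hsv=cv2.cvtColor(im,cv2.COLOR_BGR2HSV)
    m=((hsv[...,1]<60)&(hsv[...,2]>105)).astype(np.uint8)*255
    k=np.zeros_like(m);x0,y0,x1,y1=win;k[y0:y1,x0:x1]=m[y0:y1,x0:x1]
    print(n,'blank z13');[print(*r) for r in rects(p,k,.013)]
    print('tongue z30');[print(*r) for r in rects(p,k,.030)]
p=cam('top');im=cv2.imread('pics/top0.png');hsv=cv2.cvtColor(im,cv2.COLOR_BGR2HSV)
g=cv2.inRange(hsv,(40,80,20),(90,255,255));print('green z.142');[print(*r) for r in rects(p,g,.142)]
t=np.zeros(im.shape[:2],np.uint8);t[200:320,440:580]=cv2.inRange(hsv,(0,0,0),(180,255,255))[200:320,440:580]
print('tray corners z18',ray(p,[[450,213],[562,216],[561,309],[449,305]],.018).round(3)[:,:2])
print('pad z69',ray(p,[[401,179],[427,179],[427,211],[401,211]],.069).round(3)[:,:2])
a=im[110:330,280:450];b=cv2.imread('pics/scene0.png')[240:380,240:400]
cv2.imwrite('pics/crop1.png',np.hstack([cv2.resize(a,(462,598),interpolation=2),cv2.copyMakeBorder(cv2.resize(b,(336,294),interpolation=2),0,304,0,0,0)]))
E
```

```text
top blank z13
[269. 273.] 452.1 220.2 149.8 28.2 0.03
[227. 265.] 471.9 315.0 147.8 29.8 -0.06
[185. 263.] 476.7 410.4 148.6 30.8 0.069
[376. 223.] 561.9 -23.7 84.8 18.2 -0.019
[345. 218.] 574.0 47.7 61.9 15.9 -0.014
[313. 220.] 569.0 118.9 74.1 17.9 -0.053
tongue z30
[269. 273.] 451.8 218.4 147.4 27.8 0.03
[227. 265.] 471.3 311.7 145.4 29.3 -0.06
[185. 263.] 476.0 405.5 146.2 30.3 0.069
[376. 223.] 559.8 -21.5 83.4 17.9 -0.019
[345. 218.] 571.7 48.7 60.9 15.7 -0.014
[313. 220.] 566.8 118.7 72.9 17.6 -0.053
scene blank z13
[288. 291.] 550.7 -19.3 86.9 18.5 -0.057
[317. 283.] 564.6 51.1 66.5 19.0 -0.055
[417. 286.] 688.3 261.9 104.1 97.7 1.054
[342. 270.] 562.6 121.4 76.9 20.1 -0.035
[353. 224.] 452.9 218.6 151.5 31.6 0.017
[388. 215.] 470.5 312.5 149.2 31.1 -0.059
[418. 202.] 476.5 408.6 149.3 32.6 0.044
tongue z30
[288. 291.] 559.8 -22.7 85.6 18.2 -0.057
[317. 283.] 573.6 46.7 65.5 18.7 -0.055
[417. 286.] 695.3 254.2 102.5 96.1 1.054
[342. 270.] 571.6 115.9 75.7 19.8 -0.035
[353. 224.] 463.6 211.6 149.2 31.1 0.017
[388. 215.] 480.9 304.1 146.9 30.6 -0.059
[418. 202.] 486.9 398.7 147.0 32.1 0.044
green z.142
[347. 182.] 628.8 49.4 189.4 58.7 1.521
[350. 153.] 689.5 42.4 202.7 47.4 1.522
tray corners z18 [[ 0.583 -0.191]
 [ 0.574 -0.441]
 [ 0.366 -0.428]
 [ 0.377 -0.182]]
pad z69 [[ 0.651 -0.073]
 [ 0.651 -0.129]
 [ 0.581 -0.127]
 [ 0.581 -0.071]]
```

View pics/crop1.png

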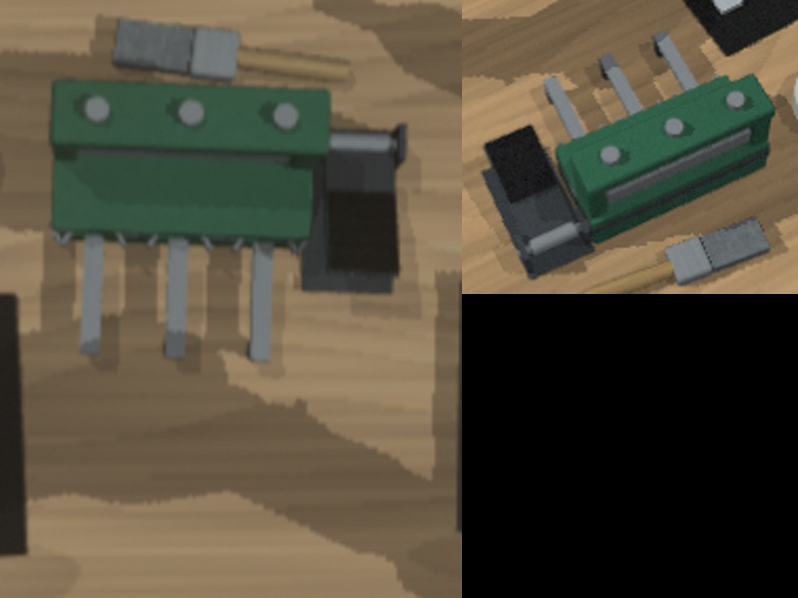

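```bash
python3 -m inch '0 0 0 .139 1;0 0 0 .139 1;.035 -.044 0 0 1;.035 -.044 0 0 1;.035 -.044 0 0 1;.035 -.044 0 0 1;.035 -.044 0 0 1;.035 -.044 0 0 1;.035 -.044 0 0 1;.035 -.044 0 0 1;.015 -.05 0 0 1;.015 -.05 0 0 1;.015 -.05 0 0 1;.015 -.05 0 0 1;.015 -.05 0 0 1;.015 -.05 0 0 1;0 -.05 0 0 1;0 -.05 0 0 1;0 0 0 0 1;0 0 0 0 1'
python3 - <<'E'
from h import *
p,im=grab('wrist');cv2.imwrite('pics/w1.png',im)
E
```

```text
clock: 2.6
ee_pos: [0.5416, 0.1503, 0.3035]
tool_rot: [3.141, 0.001, -0.0]
contact_force: [-0.0, 0.1, 0.5]
opening: 0.998
gripper_force: 0.0
```

View pics/w1.png

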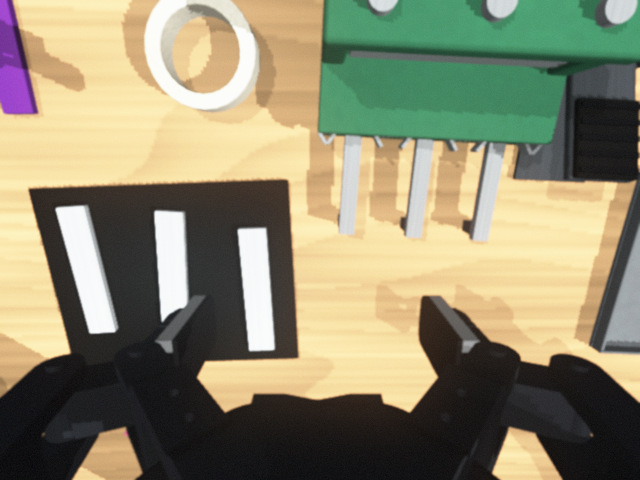

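The wrist view shows the tongue ends at about (347,236), (414,238) and (481,241), the die plate front edge from (320,133) to (553,143), and blanks at (86,268), (171,265) and (257,290).

Run:
```python
from h import *
p=cam('wrist');im=cv2.imread('pics/w1.png');hsv=cv2.cvtColor(im,cv2.COLOR_BGR2HSV)
m=((hsv[...,1]<60)&(hsv[...,2]>225)).astype(np.uint8)*255;k=np.zeros_like(m);k[190:352,30:295]=m[190:352,30:295]
print('blanks');[print(*r) for r in rects(p,k,.013)]
e=ray(p,[[347,236],[414,238],[481,241]],.030)[:,:2];print('tongue ends',e.round(4))
b=ray(p,[[352,140],[423,142],[496,145]],.030)[:,:2];print('tongue near mouth',b.round(4))
f=ray(p,[[320,133],[553,143]],.056)[:,:2];print('die edge',f.round(4),np.arctan2(*(f[1]-f[0]))) 
pt=cam('top');print('top ends',ray(pt,[[313.1,239.9],[344.4,241],[375.7,242.4]],.03)[:,:2].round(4))
for q in (e,b): print('tongue dir yaw', -(np.diff(q,axis=0)[:,0]/np.diff(q,axis=0)[:,1]).round(3))
print('along',[np.arctan2(*(b-e)[i][::-1]).round(3) for i in range(3)])
```

```text
blanks
[256. 289.] 452.0 218.3 148.4 29.8 0.028
[170. 262.] 481.2 312.1 127.8 29.9 -0.062
[ 86. 269.] 476.2 407.2 148.6 29.8 0.069
tongue ends [[ 0.5221  0.118 ]
 [ 0.5198  0.0482]
 [ 0.5164 -0.022 ]]
tongue near mouth [[ 0.6177  0.1153]
 [ 0.6156  0.0466]
 [ 0.6126 -0.0242]]
die edge [[ 0.623   0.1465]
 [ 0.6139 -0.0616]] -3.097762844416811
top ends [[ 0.5242  0.1195]
 [ 0.5211  0.0496]
 [ 0.5173 -0.0201]]
tongue dir yaw [-0.033 -0.048]
tongue dir yaw [-0.029 -0.043]
along [np.float64(-0.028), np.float64(-0.016), np.float64(-0.024)]
```

```bash
python3 -m inch '-.040 -.0227 0 -.028 .6;-.040 -.0227 0 0 .6;-.0396 -.0227 0 0 .6;0 0 .04 0 .6;0 0 .04 0 .6;0 0 .04 0 .6;0 0 .04 0 .6;0 0 .035 0 .6;0 0 0 0 .6;0 0 0 0 .6' 40
python3 - <<'E'
from h import *
p,im=grab('wrist');cv2.imwrite('pics/w2.png',im)
hsv=cv2.cvtColor(im,cv2.COLOR_BGR2HSV)
m=((hsv[...,1]<60)&(hsv[...,2]>225)).astype(np.uint8)*255
[print(*r) for r in rects(p,m,.013,500)]
E
```

```text
clock: 3.9
ee_pos: [0.4216, 0.2165, 0.1101]
tool_rot: [-3.141, -0.001, 0.027]
contact_force: [-0.3, 1.1, -0.4]
opening: 0.605
gripper_force: 0.0
[123. 280.] 420.8 316.8 49.4 29.0 -0.061
[314. 210.] 451.4 219.4 147.8 28.8 0.03
[110.  64.] 521.0 310.8 46.0 29.1 -0.06
```

View pics/w2.png

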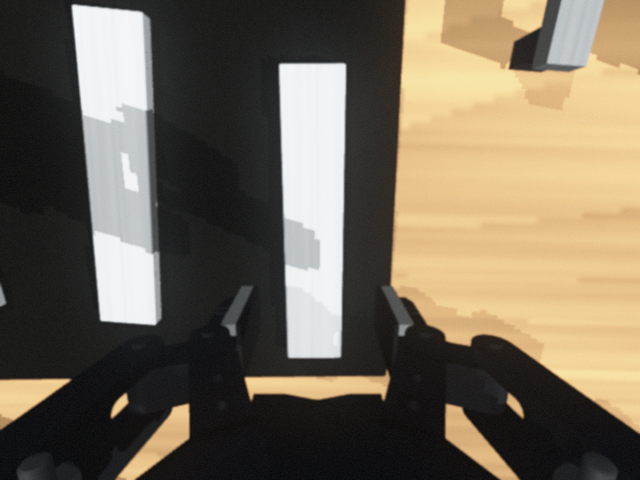

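The blank lies between the open fingers, with its centre at (314,210). I'll lower and grip.

```bash
python3 -m inch '0 -.002 .016 0 .6;0 0 .016 0 .6;0 0 0 0 .6;0 0 0 0 .3;0 0 0 0 .3;0 0 0 0 .25;0 0 0 0 .25;0 0 0 0 .25' 60; python3 -m inch '0 0 -.03 0 .2;0 0 -.03 0 .2;0 0 0 0 .2;0 0 0 0 .2' 60
python3 - <<'E'
from h import *
p,im=grab('wrist');cv2.imwrite('pics/w3.png',im)
E
```

```text
clock: 4.95
ee_pos: [0.4209, 0.2192, 0.0776]
tool_rot: [-3.141, -0.001, 0.028]
contact_force: [-1.9, 0.7, 6.4]
opening: 0.327
gripper_force: 61.3
clock: 5.45
ee_pos: [0.4205, 0.2184, 0.1364]
tool_rot: [3.141, 0.0, 0.028]
contact_force: [0.1, -0.3, -0.5]
opening: 0.327
gripper_force: 59.7
```

View pics/w3.png

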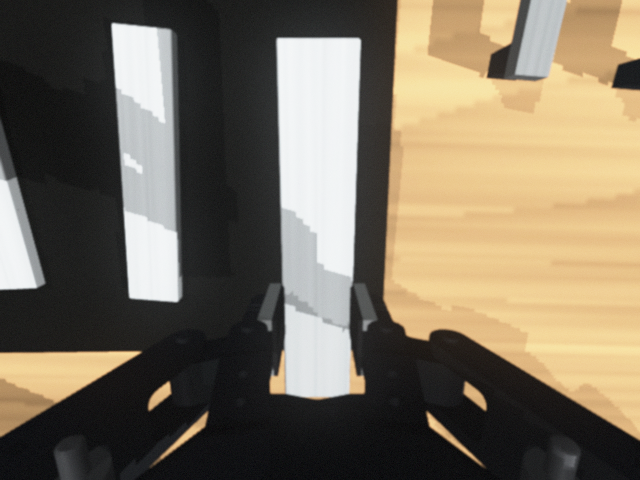

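```bash
python3 -m inch '0 0 -.03 .07 .2;.0177 .0471 0 0 .2;.0177 .0471 0 0 .2;.0177 .0471 0 0 .2;.0177 .0471 0 0 .2;.0177 .0471 0 0 .2;0 0 .02 0 .2;0 0 .02 0 .2;0 0 0 0 .2;0 0 0 0 .2'
python3 - <<'E'
from h import *
p,im=grab('wrist');cv2.imwrite('pics/w4.png',im)
E
```

```text
clock: 6.75
ee_pos: [0.4992, -0.02, 0.1271]
tool_rot: [-3.141, 0.0, -0.042]
contact_force: [0.0, 0.4, -0.4]
opening: 0.328
gripper_force: 59.6
```

View pics/w4.png

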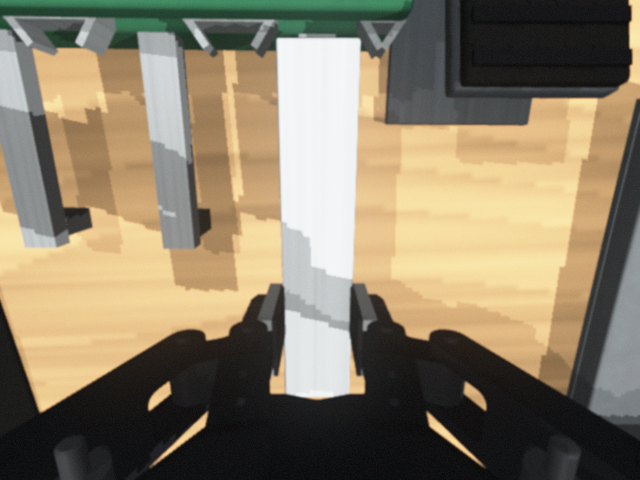

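Seen from the wrist, the blank end is centred at (318,40) over tongue 1, whose stub shows at (318,35). The lead-ins sit symmetrically about it, so I'll lower and slide in.

```bash
python3 -m inch '0 0 .012 0 .2;0 0 .0105 0 .2;0 0 0 0 .2;.01 0 0 0 .2;.01 0 0 0 .2;.01 0 0 0 .2;0 0 0 0 .2'; python3 -m inch '.01 0 0 0 .2;.01 0 0 0 .2;.008 0 0 0 .2;0 0 0 0 .2;0 0 0 0 .2'
```

```text
clock: 7.68
ee_pos: [0.53, -0.0215, 0.1045]
tool_rot: [-3.141, -0.001, -0.042]
contact_force: [-0.5, -0.5, -0.4]
opening: 0.327
gripper_force: 63.5
clock: 8.3
ee_pos: [0.5569, -0.0227, 0.1043]
tool_rot: [3.142, 0.0, -0.042]
contact_force: [0.5, 0.3, -1.0]
opening: 0.327
gripper_force: 63.5
```

```bash
python3 -m inch '.004 0 0 0 .2;0 0 0 0 .2;0 0 0 0 .2';python3 -m inch '.003 0 0 0 .2;0 0 0 0 .2';python3 -m inch '.002 0 0 0 .2;0 0 0 0 .2';python3 -m inch '.002 0 0 0 .2;0 0 0 0 .2'
```

```text
clock: 8.68
ee_pos: [0.5611, -0.0229, 0.1044]
tool_rot: [3.141, 0.0, -0.042]
contact_force: [-0.6, 0.3, -0.7]
opening: 0.325
gripper_force: 63.5
clock: 8.93
ee_pos: [0.5643, -0.023, 0.1044]
tool_rot: [3.142, -0.0, -0.042]
contact_force: [-0.1, -0.8, -1.1]
opening: 0.326
gripper_force: 63.4
clock: 9.18
ee_pos: [0.5648, -0.023, 0.1037]
tool_rot: [3.141, 0.004, -0.042]
contact_force: [-6.1, 0.4, 0.9]
opening: 0.325
gripper_force: 63.6
clock: 9.43
ee_pos: [0.5651, -0.023, 0.103]
tool_rot: [3.141, 0.008, -0.042]
contact_force: [-13.7, 1.1, 3.9]
opening: 0.327
gripper_force: 63.9
```

```bash
python3 -m inch '-.003 0 0 0 .2;0 0 0 0 .6;0 0 0 0 .6;0 0 0 0 .6;0 0 -.05 0 .6;0 0 -.05 .019 .6;-.018 -.0412 0 0 .6;-.018 -.0412 0 0 .6;-.018 -.0412 0 0 .6;-.018 -.0412 0 0 .6;-.018 -.0412 0 0 .6;-.018 -.0412 0 0 .6;-.018 -.0412 0 0 .6;-.018 -.0412 0 0 .6;0 0 .045 0 .6;0 0 0 0 .6;0 0 0 0 .6'
cat > meas.py <<'E'
from h import *
import sys
z=float(sys.argv[1]);p,im=grab('wrist');cv2.imwrite(f'pics/{sys.argv[2]}.png',im)
hsv=cv2.cvtColor(im,cv2.COLOR_BGR2HSV)
m=((hsv[...,1]<60)&(hsv[...,2]>(int(sys.argv[3]) if len(sys.argv)>3 else 130))).astype(np.uint8)*255;m[430:]=0
[print(*r) for r in rects(p,m,z,800)]
E
python3 meas.py .013 w5
python3 - <<'E'
from h import *
p,im=grab('top');cv2.imwrite('pics/t1.png',im)
hsv=cv2.cvtColor(im,cv2.COLOR_BGR2HSV);m=((hsv[...,1]<60)&(hsv[...,2]>105)).astype(np.uint8)*255;m[:,:160]=0;m[:,450:]=0;m[320:]=0;m[:195]=0
[print(*r) for r in rects(p,m,.013)]
E
```

```text
clock: 11.55
ee_pos: [0.4422, 0.3146, 0.1605]
tool_rot: [-3.141, -0.001, -0.062]
contact_force: [-0.4, -0.2, 0.7]
opening: 0.603
gripper_force: 0.0
[315. 201.] 470.0 314.4 149.9 30.3 -0.061
[167. 201.] 475.2 407.8 149.9 32.3 0.068
[202. 271.] 457.7 373.9 94.0 14.0 0.954
[228. 250.] 501.6 313.2 88.3 29.8 -0.06
[345. 221.] 570.5 47.9 96.7 18.1 -0.062
[376. 220.] 569.9 -25.0 101.3 32.5 -0.053
[313. 219.] 573.6 118.9 96.7 17.6 -0.055
```

View pics/t1.png

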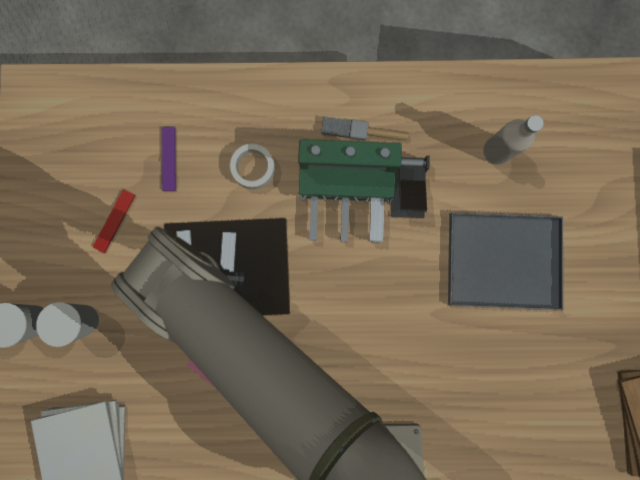

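Top view: blank 1 sits in bay 1 at (376,220), about 101 mm visible outside. B and C are unmoved.

```bash
python3 -m inch '0 -.001 .03 0 .6;0 0 .03 0 .6;0 0 .0225 0 .6;0 0 0 0 .6;0 0 0 0 .3;0 0 0 0 .3;0 0 0 0 .2;0 0 0 0 .2;0 0 0 0 .2' 60; python3 -m inch '0 0 -.03 0 .2;0 0 -.03 0 .2;0 0 0 0 .2;0 0 0 0 .2'; python3 meas.py .060 w6
```

```text
clock: 12.78
ee_pos: [0.4425, 0.3162, 0.0788]
tool_rot: [-3.14, -0.002, -0.062]
contact_force: [-1.7, -1.1, 5.8]
opening: 0.329
gripper_force: 59.3
clock: 13.28
ee_pos: [0.4417, 0.3154, 0.137]
tool_rot: [3.141, -0.0, -0.062]
contact_force: [-0.6, -0.1, -1.1]
opening: 0.326
gripper_force: 59.7
[150. 206.] 483.4 384.4 113.3 24.6 0.07
[317. 217.] 466.2 313.9 160.6 32.5 -0.062
```

```bash
python3 -m inch '0 0 -.03 -.02 .2;.0122 .0439 0 0 .2;.0122 .0439 0 0 .2;.0122 .0439 0 0 .2;.0122 .0439 0 0 .2;.0122 .0439 0 0 .2;.0122 .0439 0 0 .2;0 0 .02 0 .2;0 0 .02 0 .2;0 0 0 0 .2;0 0 0 0 .2'; python3 meas.py .063 w7
```

```text
clock: 14.7
ee_pos: [0.504, 0.0498, 0.1272]
tool_rot: [-3.142, 0.0, -0.041]
contact_force: [-0.2, -0.4, -0.8]
opening: 0.324
gripper_force: 59.7
[317. 214.] 533.8 48.6 150.0 29.8 -0.039
[167. 142.] 572.6 103.4 78.2 13.5 -0.046
[474. 137.] 568.7 -11.4 82.6 26.4 -0.053
[75. 31.] 612.5 129.7 15.7 9.1 1.514
```

```bash
python3 -m inch '0 0 .011 0 .2;0 0 .011 0 .2;0 0 0 0 .2;.01 0 0 0 .2;.01 0 0 0 .2;.01 0 0 0 .2;0 0 0 0 .2'; python3 -m inch '.01 0 0 0 .2;.01 0 0 0 .2;.01 0 0 0 .2;0 0 0 0 .2;0 0 0 0 .2';python3 -m inch '.003 0 0 0 .2;0 0 0 0 .2';python3 -m inch '.002 0 0 0 .2;0 0 0 0 .2';python3 -m inch '.002 0 0 0 .2;0 0 0 0 .2'
```

```text
clock: 15.62
ee_pos: [0.5347, 0.0483, 0.1049]
tool_rot: [-3.141, -0.0, -0.042]
contact_force: [-0.9, -0.6, -0.5]
opening: 0.327
gripper_force: 59.7
clock: 16.25
ee_pos: [0.5636, 0.0472, 0.1047]
tool_rot: [3.142, 0.0, -0.041]
contact_force: [0.2, 0.4, -1.3]
opening: 0.321
gripper_force: 59.7
clock: 16.5
ee_pos: [0.567, 0.0469, 0.105]
tool_rot: [3.142, -0.0, -0.041]
contact_force: [1.2, -1.4, -0.3]
opening: 0.328
gripper_force: 59.7
clock: 16.75
ee_pos: [0.569, 0.0468, 0.105]
tool_rot: [3.142, -0.0, -0.041]
contact_force: [0.5, 0.3, -0.4]
opening: 0.327
gripper_force: 59.7
clock: 17.0
ee_pos: [0.5708, 0.0468, 0.1048]
tool_rot: [3.141, 0.0, -0.041]
contact_force: [-1.5, -0.1, -2.3]
opening: 0.325
gripper_force: 59.7
```

```bash
python3 -m inch '.002 0 0 0 .2;0 0 0 0 .2';python3 -m inch '.001 0 0 0 .2;0 0 0 0 .2'
```

```text
clock: 17.25
ee_pos: [0.5712, 0.0468, 0.104]
tool_rot: [3.141, 0.004, -0.041]
contact_force: [-7.9, 0.5, 0.4]
opening: 0.326
gripper_force: 59.8
clock: 17.5
ee_pos: [0.5714, 0.0469, 0.104]
tool_rot: [3.141, 0.006, -0.041]
contact_force: [-12.2, -0.5, 3.1]
opening: 0.324
gripper_force: 60.3
```

```bash
python3 -m inch '-.003 0 0 0 .2;0 0 0 0 .6;0 0 0 0 .6;0 0 0 0 .6;0 0 -.05 0 .6;0 0 -.05 -.11 .6;-.0123 -.0458 0 0 .6;-.0123 -.0458 0 0 .6;-.0123 -.0458 0 0 .6;-.0123 -.0458 0 0 .6;-.0123 -.0458 0 0 .6;-.0123 -.0458 0 0 .6;-.0123 -.0458 0 0 .6;-.0123 -.0458 0 0 .6;0 0 .045 0 .6;0 0 0 0 .6;0 0 0 0 .6'; python3 meas.py .013 w8
```

```text
clock: 19.62
ee_pos: [0.4483, 0.4053, 0.1611]
tool_rot: [-3.141, -0.001, 0.068]
contact_force: [0.3, -0.5, 0.3]
opening: 0.602
gripper_force: 0.0
[314. 202.] 475.4 409.1 149.7 30.7 0.067
```

```bash
python3 -m inch '-.001 -.002 .03 0 .6;0 0 .03 0 .6;0 0 .0225 0 .6;0 0 0 0 .6;0 0 0 0 .3;0 0 0 0 .3;0 0 0 0 .2;0 0 0 0 .2;0 0 0 0 .2' 60; python3 -m inch '0 0 -.03 0 .2;0 0 -.03 0 .2;0 0 0 0 .2;0 0 0 0 .2'; python3 meas.py .071 w9
```

```text
clock: 20.8
ee_pos: [0.4473, 0.4081, 0.0797]
tool_rot: [-3.14, -0.003, 0.068]
contact_force: [-0.7, -0.6, 5.1]
opening: 0.323
gripper_force: 59.3
clock: 21.3
ee_pos: [0.4465, 0.4073, 0.1376]
tool_rot: [3.142, -0.001, 0.069]
contact_force: [0.5, -0.3, -1.6]
opening: 0.324
gripper_force: 59.5
[318. 217.] 474.1 409.0 149.5 29.9 0.063
```

```bash
python3 -m inch '0 0 -.03 .111 .2;.0123 .0476 0 0 .2;.0123 .0476 0 0 .2;.0123 .0476 0 0 .2;.0123 .0476 0 0 .2;.0123 .0476 0 0 .2;.0123 .0476 0 0 .2;0 0 .02 0 .2;0 0 .02 0 .2;0 0 0 0 .2;0 0 0 0 .2'; python3 meas.py .063 w10
```

```text
clock: 22.72
ee_pos: [0.5081, 0.1193, 0.1277]
tool_rot: [-3.142, 0.0, -0.042]
contact_force: [0.3, 0.8, -0.3]
opening: 0.322
gripper_force: 59.5
[318. 215.] 537.5 117.9 150.0 29.8 -0.048
[603. 114.] 571.8 9.1 95.1 33.6 0.293
[450. 105.] 573.0 73.7 82.8 56.5 -0.04
[36.  5.] 625.6 209.8 26.3 4.4 1.536
```

View pics/w10.png

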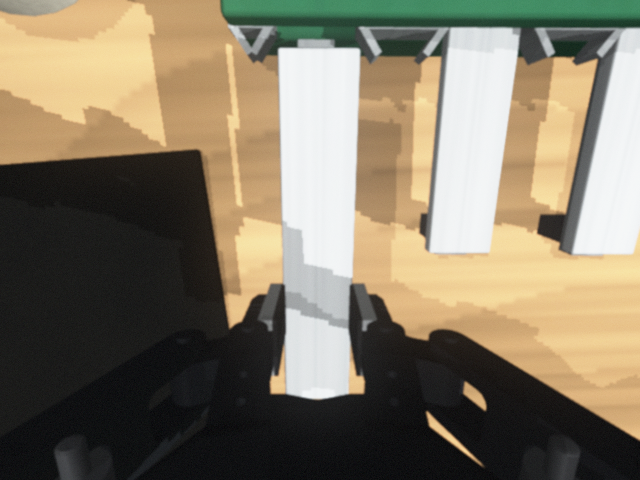

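The blank end is centred at (318,48) over tongue 3 at (317,42). The other two blanks sit side by side in their bays.

```bash
python3 -m inch '0 0 .011 0 .2;0 0 .011 0 .2;0 0 0 0 .2;.01 0 0 0 .2;.01 0 0 0 .2;.01 0 0 0 .2;0 0 0 0 .2'; python3 -m inch '.01 0 0 0 .2;.01 0 0 0 .2;.01 0 0 0 .2;0 0 0 0 .2;0 0 0 0 .2';python3 -m inch '.004 0 0 0 .2;0 0 0 0 .2';python3 -m inch '.002 0 0 0 .2;0 0 0 0 .2';python3 -m inch '.002 0 0 0 .2;0 0 0 0 .2'
```

```text
clock: 23.65
ee_pos: [0.5388, 0.1176, 0.1053]
tool_rot: [-3.141, -0.0, -0.043]
contact_force: [-0.7, -0.7, -0.6]
opening: 0.326
gripper_force: 59.5
clock: 24.28
ee_pos: [0.5678, 0.1165, 0.1053]
tool_rot: [3.142, 0.0, -0.042]
contact_force: [0.5, 0.1, -0.9]
opening: 0.326
gripper_force: 59.5
clock: 24.52
ee_pos: [0.5722, 0.1163, 0.1055]
tool_rot: [3.142, -0.0, -0.042]
contact_force: [-0.7, -0.3, -0.3]
opening: 0.326
gripper_force: 59.5
clock: 24.78
ee_pos: [0.574, 0.1162, 0.1053]
tool_rot: [3.142, 0.0, -0.042]
contact_force: [-0.1, 0.4, -0.7]
opening: 0.325
gripper_force: 59.6
clock: 25.02
ee_pos: [0.5743, 0.1163, 0.1047]
tool_rot: [3.141, 0.004, -0.042]
contact_force: [-8.2, 0.5, 2.0]
opening: 0.321
gripper_force: 59.8
```

```bash
python3 -m inch '-.0015 0 0 0 .2;0 0 0 0 .6;0 0 0 0 .6;0 0 0 0 .6;0 0 -.05 0 .6;0 0 -.05 0 .6;-.0236 .0264 -.03 0 .3;-.0236 .0264 -.03 0 0;-.0236 .0264 -.03 0 0;0 0 0 0 0;0 0 0 0 0'; python3 meas.py .038 w11
python3 - <<'E'
from h import *
p,im=grab('top');hsv=cv2.cvtColor(im,cv2.COLOR_BGR2HSV)
print('pad',[ [*r] for r in rects(cam('wrist'),cv2.inRange(cv2.cvtColor(cv2.imread('pics/w11.png'),cv2.COLOR_BGR2HSV),(0,0,0),(180,255,45))[:200],.069,800)])
E
```

```text
clock: 26.4
ee_pos: [0.5005, 0.0404, 0.2952]
tool_rot: [-3.142, -0.0, -0.042]
contact_force: [-0.6, -0.6, 0.1]
opening: -0.001
gripper_force: 0.0
[588. 229.] 482.5 -237.9 196.1 122.7 -0.048
[382. 144.] 567.6 -23.1 98.6 31.7 -0.05
[307. 143.] 571.0 46.7 99.3 31.7 -0.042
[234. 138.] 573.6 111.1 99.4 41.3 -0.053
[68. 34.] 667.2 244.5 108.3 56.5 1.535
pad [[array([ 79., 182.]), 551.9, 245.8, 133.5, 35.2, 1.531], [array([484.,  86.]), 617.8, -95.8, 63.3, 51.7, 0.087]]
```

View pics/w11.png

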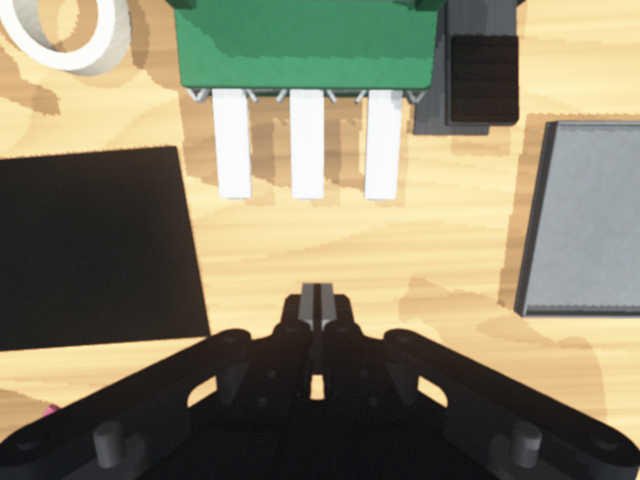

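All three blanks are home, with ends at (234,198), (307,198) and (381,198). The pedal pad is at (484,86). Next is the pedal.

```bash
python3 -m inch '.0384 .0452 0 0 0;.0384 .0452 0 0 0;.0384 .0452 0 0 0;0 0 .04 0 0;0 0 .04 0 0;0 0 .04 0 0;0 0 .02 0 0;0 0 0 0 0'; python3 -m inch '0 0 .006 0 0;0 0 .005 0 0;0 0 .005 0 0;0 0 0 0 0'
```

```text
clock: 27.5
ee_pos: [0.6093, -0.0997, 0.1539]
tool_rot: [-3.141, 0.003, -0.041]
contact_force: [0.2, 0.0, 0.1]
opening: -0.002
gripper_force: 0.0
clock: 28.0
ee_pos: [0.61, -0.1003, 0.1397]
tool_rot: [3.141, -0.001, -0.042]
contact_force: [-0.8, -0.3, 2.5]
opening: 0.002
gripper_force: 1.5
```

```bash
python3 -m inch '0 0 .006 0 0;0 0 .005 0 0;0 0 .003 0 0;0 0 0 0 0'; python3 -m inch '0 0 .003 0 0;0 0 0 0 0';python3 -m inch '0 0 .002 0 0;0 0 0 0 0'
```

```text
clock: 28.5
ee_pos: [0.6096, -0.1003, 0.126]
tool_rot: [3.141, 0.0, -0.042]
contact_force: [-4.9, 0.3, 8.9]
opening: -0.0
gripper_force: 3.9
clock: 28.75
ee_pos: [0.6097, -0.1004, 0.1232]
tool_rot: [3.141, 0.0, -0.042]
contact_force: [-4.7, 0.5, 9.5]
opening: -0.001
gripper_force: 4.4
clock: 29.0
ee_pos: [0.6095, -0.1004, 0.1212]
tool_rot: [3.141, 0.001, -0.042]
contact_force: [-6.1, 0.4, 8.9]
opening: 0.002
gripper_force: 4.8
```

```bash
python3 -m inch '0 0 .003 0 0;0 0 .002 0 0;0 0 0 0 0'; python3 -m inch '0 0 .002 0 0;0 0 0 0 0';python3 -m inch '0 0 .002 0 0;0 0 0 0 0'; python3 -m inch '0 0 .002 0 0;0 0 0 0 0'
```

```text
clock: 29.38
ee_pos: [0.6092, -0.1004, 0.1165]
tool_rot: [3.141, 0.001, -0.042]
contact_force: [-8.0, 0.6, 13.2]
opening: 0.002
gripper_force: 6.4
clock: 29.62
ee_pos: [0.6092, -0.1003, 0.116]
tool_rot: [3.141, 0.001, -0.042]
contact_force: [-15.7, 1.7, 27.9]
opening: -0.001
gripper_force: 14.0
clock: 29.88
ee_pos: [0.6093, -0.1003, 0.1156]
tool_rot: [3.141, 0.001, -0.043]
contact_force: [-24.0, 2.6, 43.4]
opening: -0.0
gripper_force: 21.5
clock: 30.12
ee_pos: [0.6093, -0.1003, 0.1152]
tool_rot: [3.14, 0.001, -0.043]
contact_force: [-31.6, 2.4, 58.4]
opening: 0.0
gripper_force: 29.1
```

```bash
python3 -m inch '0 0 -.0035 0 0;0 0 0 0 0;0 0 0 0 0;0 0 0 0 0;0 0 0 0 0;0 0 0 0 0;0 0 0 0 0;0 0 0 0 0;0 0 0 0 0;0 0 0 0 0;0 0 0 0 0;0 0 0 0 0;0 0 0 0 0;0 0 0 0 0;0 0 0 0 0;0 0 0 0 0;0 0 0 0 0;0 0 0 0 0;0 0 0 0 0;0 0 0 0 0'; python3 -m inch '0 0 0 0 0;0 0 0 0 0;0 0 0 0 0;0 0 0 0 0;0 0 0 0 0;0 0 0 0 0'; python3 meas.py .038 w12
```

```text
clock: 32.62
ee_pos: [0.6094, -0.1003, 0.1159]
tool_rot: [3.141, 0.001, -0.043]
contact_force: [-16.8, 1.2, 31.2]
opening: 0.0
gripper_force: 15.5
clock: 33.38
ee_pos: [0.6093, -0.1003, 0.1159]
tool_rot: [3.141, 0.001, -0.043]
contact_force: [-16.9, 1.7, 31.8]
opening: -0.001
gripper_force: 15.5
[575. 361.] 561.4 -225.0 85.5 64.3 1.52
[169. 329.] 590.1 -31.2 43.8 33.9 1.538
[ 33. 361.] 575.5 42.0 72.2 36.8 -0.122
[315.  99.] 695.5 -103.7 61.0 15.9 1.516
```

View pics/w12.png

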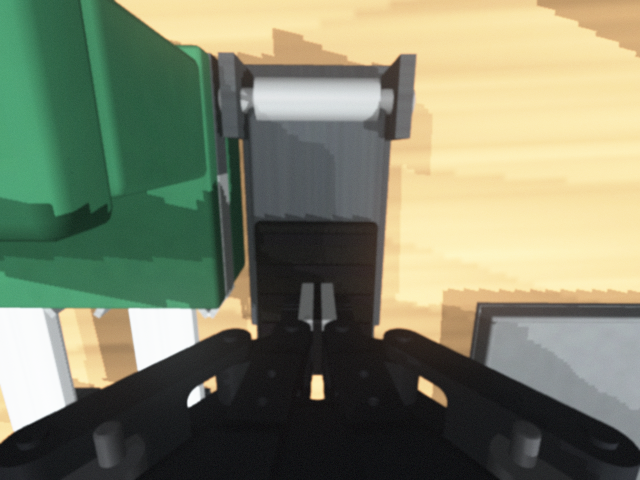

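The tips press the pad at (318,310), with the force reading on its stop. I'll let it up and check the blanks.

```bash
python3 -m inch '0 0 -.008 0 0;0 0 -.01 0 0;0 0 -.01 0 0;0 0 -.02 0 0;0 0 -.04 0 0;0 0 -.045 0 0;0 0 -.045 0 0;-.0384 -.0452 0 0 0;-.0384 -.0452 0 0 .3;-.0384 -.0452 0 0 .6;0 0 0 0 .6;0 0 0 0 .6'; python3 meas.py .038 w13;python3 - <<'E'
from h import *
print('pad',[ [*r] for r in rects(cam('wrist'),cv2.inRange(cv2.cvtColor(cv2.imread('pics/w13.png'),cv2.COLOR_BGR2HSV),(0,0,0),(180,255,45))[:200],.069,800)])
p=cam('wrist');im=cv2.imread('pics/w13.png')
E
```

```text
clock: 34.92
ee_pos: [0.5003, 0.0396, 0.2914]
tool_rot: [3.141, -0.0, -0.042]
contact_force: [0.0, -0.1, -0.3]
opening: 0.596
gripper_force: 0.0
[589. 224.] 487.3 -227.5 186.9 116.5 0.038
[382. 143.] 567.2 -22.9 99.1 31.5 -0.049
[305. 143.] 571.0 46.7 98.9 31.7 -0.037
[232. 138.] 573.8 111.1 99.1 41.2 -0.052
[65. 34.] 666.2 243.3 106.1 55.0 1.536
pad [[array([ 81., 181.]), 553.3, 241.7, 131.0, 35.6, 1.528], [array([488.,  81.]), 616.0, -97.7, 68.4, 52.5, 0.093]]
```

View pics/w13.png

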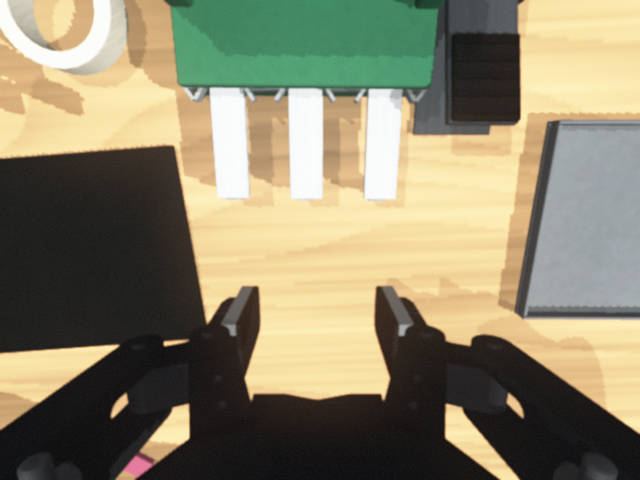

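Blanks are still home at (232,143), (305,143) and (382,143), and the pedal is up at (488,81). Now I'll take them out, bay 1 first.

```bash
python3 -m inch '.0329 .03 0 0 .55;.0329 .03 0 0 .55;0 0 .05 0 .55;0 0 .05 0 .55;0 0 .05 0 .55;0 0 .03 0 .55;0 0 .006 0 .55;0 0 0 0 .55;0 0 0 0 .3;0 0 0 0 .3;0 0 0 0 .2;0 0 0 0 .2;0 0 0 0 .2' 60; python3 -m inch '-.015 0 0 0 .2;-.02 0 0 0 .2;-.02 0 0 0 .2;-.02 0 0 0 .2;0 0 0 0 .2;0 0 -.04 0 .2;0 0 0 0 .2;0 0 0 0 .2'; python3 meas.py .078 w14
```

```text
clock: 36.6
ee_pos: [0.5646, -0.0229, 0.1068]
tool_rot: [3.141, -0.003, -0.043]
contact_force: [-1.7, -0.4, 5.2]
opening: 0.316
gripper_force: 58.8
clock: 37.6
ee_pos: [0.4891, -0.0196, 0.1449]
tool_rot: [3.141, -0.001, -0.042]
contact_force: [0.1, -0.7, -1.1]
opening: 0.316
gripper_force: 59.4
[620. 255.] 504.7 -140.7 127.3 29.6 0.197
[317. 197.] 522.9 -20.9 153.2 30.0 -0.043
[193.  81.] 567.4 17.2 76.5 51.9 -0.051
[50. 88.] 571.9 76.1 84.4 39.1 -0.29
```

```bash
python3 -m inch '-.0047 .0509 0 0 .2;-.0047 .0509 0 0 .2;-.0047 .0509 0 0 .2;-.0047 .0509 0 0 .2;-.0047 .0509 0 0 .2;-.0047 .0509 0 0 .2;-.005 .0507 0 0 .2;0 0 0 0 .2;0 0 0 0 .2'; python3 meas.py .078 w15
```

```text
clock: 38.78
ee_pos: [0.4405, -0.3733, 0.1439]
tool_rot: [-3.14, 0.001, -0.042]
contact_force: [0.4, 0.6, 0.7]
opening: 0.205
gripper_force: 0.0
[ 41. 309.] 448.2 -251.0 88.4 37.6 0.42
[252. 131.] 490.5 -335.6 167.9 133.3 1.522
```

View pics/w15.png

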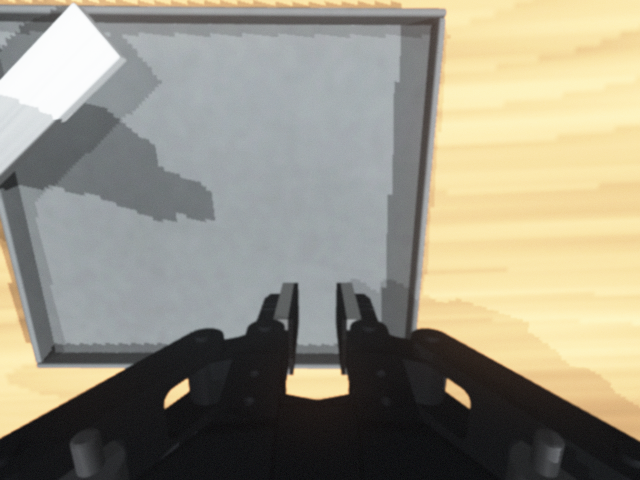

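The gripper is empty. The grip slackened and the blank fell, lying askew across the tray's left wall at (50,100). I'll back away and locate it.

```bash
python3 -m inch '0 0 -.05 0 .6;0 0 -.05 0 .6;.03 -.05 -.03 0 .6;.03 -.05 0 0 .6;0 -.05 0 0 .6;0 0 0 0 .6;0 0 0 0 .6'
python3 - <<'E'
from h import *
ims=[]
for n,win in(('wrist',(0,0,640,300)),('top',(395,195,560,320)),('scene',(90,230,300,390))):
    p,im=grab(n);cv2.imwrite(f'pics/d_{n}.png',im);x0,y0,x1,y1=win
    hsv=cv2.cvtColor(im,cv2.COLOR_BGR2HSV)
    for th in (130,170,215):
        m=np.zeros(im.shape[:2],np.uint8);m[y0:y1,x0:x1]=(((hsv[...,1]<60)&(hsv[...,2]>th))*255)[y0:y1,x0:x1]
        for c in cv2.findContours(m,cv2.RETR_EXTERNAL,cv2.CHAIN_APPROX_NONE)[0]:
            if cv2.contourArea(c)<150: continue
            q=cv2.approxPolyDP(c,.03*cv2.arcLength(c,True),True).reshape(-1,2)
            print(n,th,cv2.contourArea(c),q.tolist(),'z20',(ray(p,q,.022)[:,:2]*1000).round().tolist())
    ims.append(im)
w=cv2.resize(ims[0],(480,360));t=cv2.resize(ims[1][180:330,380:580],(320,240));s=cv2.resize(ims[2][230:390,90:300],(315,240))
o=np.zeros((600,800,3),np.uint8);o[:360,:480]=w;o[:240,480:800]=t;o[360:,:315]=s;cv2.imwrite('pics/d.png',o)
E
```

```text
clock: 39.7
ee_pos: [0.5052, -0.2283, 0.2734]
tool_rot: [3.141, 0.0, -0.041]
contact_force: [-0.1, -0.5, -0.9]
opening: 0.602
gripper_force: 0.0
wrist 130 270.0 [[639, 170], [544, 181]] z20 [[542.0, -527.0], [535.0, -441.0]]
wrist 130 38409.5 [[228, 238], [280, 299], [492, 299], [545, 142], [520, 299], [548, 140], [277, 138]] z20 [[493.0, -141.0], [426.0, -187.0], [417.0, -404.0], [570.0, -437.0], [416.0, -433.0], [572.0, -440.0], [584.0, -196.0]]
wrist 130 2473.0 [[67, 110], [84, 219], [108, 213], [94, 132], [82, 110]] z20 [[614.0, -13.0], [517.0, -6.0], [522.0, -30.0], [595.0, -32.0], [614.0, -26.0]]
wrist 130 2377.5 [[0, 107], [0, 218], [31, 218], [15, 127]] z20 [[619.0, 45.0], [521.0, 73.0], [520.0, 44.0], [602.0, 36.0]]
wrist 170 270.0 [[639, 170], [544, 181]] z20 [[542.0, -527.0], [535.0, -441.0]]
wrist 170 22124.0 [[228, 238], [373, 164], [292, 299], [401, 208], [495, 289], [516, 149]] z20 [[493.0, -141.0], [557.0, -282.0], [426.0, -200.0], [515.0, -309.0], [428.0, -406.0], [565.0, -412.0]]
wrist 170 1787.5 [[68, 121], [84, 219], [99, 221], [88, 131]] z20 [[605.0, -12.0], [517
[... 942 characters left out ...]
0], [658.0, -302.0], [648.0, -306.0]]
scene 130 687.5 [[229, 290], [220, 287], [188, 339], [198, 342]] z20 [[485.0, -144.0], [467.0, -160.0], [558.0, -278.0], [576.0, -260.0]]
scene 130 167.5 [[280, 277], [279, 281], [292, 304], [298, 303], [284, 276]] z20 [[512.0, -21.0], [521.0, -28.0], [592.0, -29.0], [597.0, -16.0], [515.0, -12.0]]
scene 170 154.5 [[180, 378], [177, 383], [178, 388], [190, 389], [192, 385], [191, 379], [189, 377]] z20 [[637.0, -327.0], [645.0, -337.0], [656.0, -339.0], [671.0, -317.0], [664.0, -309.0], [651.0, -306.0], [644.0, -309.0]]
scene 170 592.0 [[230, 291], [220, 287], [188, 338], [198, 341]] z20 [[489.0, -143.0], [467.0, -160.0], [556.0, -277.0], [574.0, -259.0]]
```

View pics/d.png

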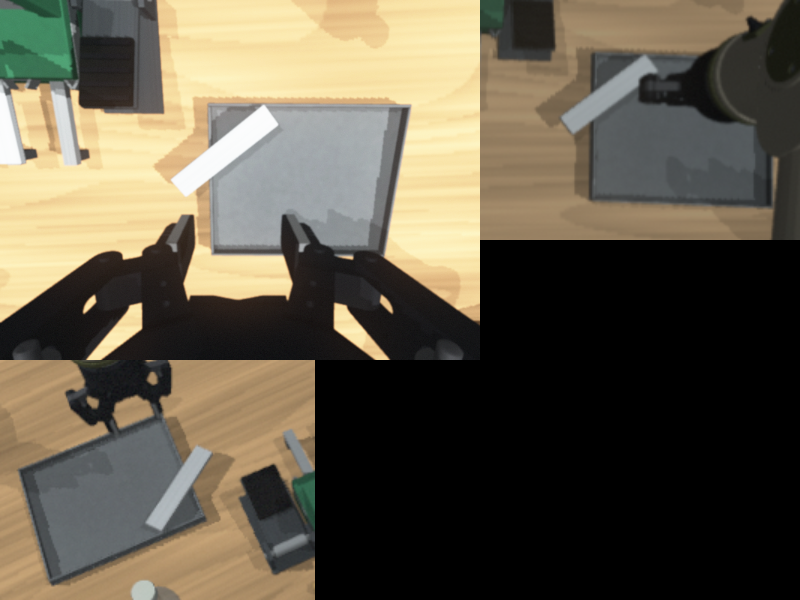

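The last picture shows the blank lying over the tray's left wall, with one end outside and the inner corner near the back wall. I'll triangulate its height.

Run:
```python
from h import *
P={n:cam(n) for n in('wrist','top','scene')}
def tri(o):
    A=np.zeros((3,3));b=np.zeros(3);L=[]
    for n,uv in o.items():
        a=ray(P[n],[uv],0)[0];c=P[n]['pose'][:3,3];d=(a-c)/np.linalg.norm(a-c);M=np.eye(3)-np.outer(d,d);A+=M;b+=M@c;L.append((M,c))
    x=np.linalg.solve(A,b);return (x*1000).round(1),[round(1000*np.linalg.norm(M@(x-c)),1) for M,c in L]
C=dict(o1=((228,238),(432,256),(229.5,290.5)),o2=((247,262),(441,261),(220,287)),i1=((352,140),(481,215),(198,341.5)),i2=((370,166),(490,224),(188,338.5)))
for k,(w,t,s) in C.items(): print(k,tri(dict(wrist=w,top=t,scene=s)),tri(dict(wrist=w,scene=s)))
print(env.get_state()['joints'].round(2))
```

```text
o1 (array([ 489.3, -144.2,   24. ]), [np.float64(4.1), np.float64(3.6), np.float64(0.8)]) (array([ 495.5, -145.4,   34.7]), [np.float64(0.8), np.float64(0.8)])
o2 (array([ 473.8, -161.8,   35.4]), [np.float64(1.9), np.float64(0.9), np.float64(1.7)]) (array([ 468.6, -159.8,   24.8]), [np.float64(0.5), np.float64(0.5)])
i1 (array([ 577.5, -260.7,   24.8]), [np.float64(4.1), np.float64(2.7), np.float64(1.7)]) (array([ 579. , -261.6,   31.1]), [np.float64(2.3), np.float64(2.3)])
i2 (array([ 556.3, -278.8,   21.9]), [np.float64(2.5), np.float64(0.9), np.float64(1.7)]) (array([ 555.7, -279.2,   21. ]), [np.float64(2.0), np.float64(2.0)])
[ 0.51  0.21 -0.19  1.68  0.04  1.25 -1.3 ]
```

```bash
python3 -m inch '.031 -.002 0 0 .47;0 0 0 .18 .47;0 0 0 .18 .47;0 0 0 .18 .47;0 0 0 .18 .47;0 0 0 .18 .47;0 0 .05 0 .47;0 0 .04 0 .47;0 0 .04 0 .47;0 0 0 0 .47;0 0 0 0 .47'; python3 meas.py .026 w16 200
```

```text
clock: 41.22
ee_pos: [0.5369, -0.2289, 0.1451]
tool_rot: [-3.141, -0.002, -0.943]
contact_force: [-0.1, -0.1, 0.0]
opening: 0.471
gripper_force: 0.0
[316. 285.] 526.5 -213.4 142.7 30.8 -0.941
```

```bash
python3 -m inch '0 .0007 .03 0 .47;0 0 .02 0 .47;0 0 .006 0 .47;0 0 0 0 .47'; python3 -m inch '0 0 0 0 .3;0 0 0 0 .3;0 0 0 0 .2;0 0 0 0 .2;0 0 0 0 .2' 60
```

```text
clock: 41.78
ee_pos: [0.5364, -0.2288, 0.0887]
tool_rot: [-3.141, -0.001, -0.942]
contact_force: [-0.0, -0.2, 0.9]
opening: 0.47
gripper_force: 0.0
clock: 42.4
ee_pos: [0.5367, -0.2288, 0.0891]
tool_rot: [-3.14, -0.002, -0.942]
contact_force: [-0.7, -0.2, 7.2]
opening: 0.331
gripper_force: 59.7
```

```bash
python3 -m inch '0 0 -.03 0 .2;0 0 -.03 0 .2;0 0 0 -.18 .2;0 0 0 -.18 .2;0 0 0 -.18 .2;0 0 0 -.18 .2;0 0 0 -.18 .2;-.0132 .0498 0 0 .2;-.0132 .0498 0 0 .2;-.0132 .0498 0 0 .2;0 0 0 0 .2;0 0 0 0 .2'; python3 meas.py .084 w17 215
```

```text
clock: 43.9
ee_pos: [0.49, -0.3758, 0.1477]
tool_rot: [-3.141, -0.0, -0.042]
contact_force: [0.4, -0.1, -1.8]
opening: 0.333
gripper_force: 59.5
[315. 356.] 467.6 -374.9 43.5 29.1 -0.067
[320. 248.] 514.2 -376.9 56.5 29.7 -0.053
```

```bash
python3 -m inch '0 0 .03 0 .2;0 0 .03 0 .2;0 0 .006 0 .2;0 0 0 0 .2'; python3 -m inch '0 0 .003 0 .2;0 0 0 0 .2';python3 -m inch '0 0 .003 0 .2;0 0 0 0 .2'
```

```text
clock: 44.45
ee_pos: [0.4905, -0.3755, 0.0821]
tool_rot: [-3.141, -0.0, -0.041]
contact_force: [0.2, 0.0, -0.2]
opening: 0.329
gripper_force: 59.5
clock: 44.7
ee_pos: [0.4902, -0.3763, 0.0793]
tool_rot: [3.141, -0.001, -0.042]
contact_force: [-0.1, -0.7, -0.7]
opening: 0.329
gripper_force: 59.5
clock: 44.95
ee_pos: [0.4902, -0.3764, 0.0766]
tool_rot: [3.141, -0.001, -0.042]
contact_force: [-2.3, 1.6, 7.3]
opening: 0.327
gripper_force: 64.1
```

```bash
python3 -m inch '0 0 -.001 0 .55;0 0 0 0 .55;0 0 0 0 .55;0 0 -.05 0 .55;0 0 -.05 0 .55;.0069 -.0474 0 0 .55;.0069 -.0474 0 0 .55;.0069 -.0474 0 0 .55;.0069 -.0474 0 0 .55;.0069 -.0474 0 0 .55;.0069 -.0474 0 0 .55;.0069 -.0474 0 0 .55;.0069 -.0474 0 0 .55;.0068 -.0470 0 0 .55;0 0 0 0 .55;0 0 0 0 .55'; python3 meas.py .038 w18 200
python3 - <<'E'
from h import *
p,im=grab('top');hsv=cv2.cvtColor(im,cv2.COLOR_BGR2HSV);m=((hsv[...,1]<60)&(hsv[...,2]>110)).astype(np.uint8)*255;m[:,:440]=0;m[:195]=0;m[320:]=0;m[:,570:]=0
[print('top',*r) for r in rects(p,m,.012)]
E
```

```text
clock: 46.95
ee_pos: [0.5697, 0.0465, 0.1763]
tool_rot: [3.141, 0.0, -0.042]
contact_force: [0.0, -0.3, -0.3]
opening: 0.548
gripper_force: 0.0
[423. 259.] 564.3 -19.9 85.7 15.2 -0.049
[205. 257.] 571.2 117.2 91.4 42.7 -0.234
[316. 253.] 569.7 46.9 94.0 31.1 -0.044
[23. 83.] 671.8 204.5 53.6 31.4 -0.288
top [533. 263.] 468.5 -374.5 151.0 31.2 -0.046
```

```bash
python3 -m inch '0 0 .04 0 .55;0 0 .025 0 .55;0 0 .006 0 .55;0 0 0 0 .55;0 0 0 0 .3;0 0 0 0 .3;0 0 0 0 .2;0 0 0 0 .2;0 0 0 0 .2' 60; python3 -m inch '-.015 0 0 0 .2;-.02 0 0 0 .2;-.02 0 0 0 .2;-.02 0 0 0 .2;0 0 0 0 .2;0 0 -.04 0 .2;0 0 -.03 0 .2;0 0 0 0 .2;0 0 0 0 .2'; python3 meas.py .108 w19
```

```text
clock: 48.18
ee_pos: [0.5705, 0.047, 0.1071]
tool_rot: [3.141, -0.002, -0.042]
contact_force: [-2.3, -1.4, 5.7]
opening: 0.318
gripper_force: 58.7
clock: 49.3
ee_pos: [0.495, 0.05, 0.175]
tool_rot: [3.141, 0.0, -0.042]
contact_force: [0.4, 0.4, -1.6]
opening: 0.317
gripper_force: 59.4
[432. 132.] 564.3 3.2 62.4 10.5 -0.05
[322. 167.] 524.8 47.1 151.5 67.8 -0.042
[197. 124.] 570.3 92.3 65.0 20.9 -0.046
```

```bash
python3 -m inch '-.0048 .0516 0 0 .2;-.0048 .0516 0 0 .2;-.0048 .0516 0 0 .2;-.0048 .0516 0 0 .2;-.0048 .0516 0 0 .2;-.0048 .0516 0 0 .2;-.005 .0514 0 0 .2;0 0 .03 0 .2;0 0 .03 0 .2;0 0 .015 0 .2;0 0 0 0 .2;0 0 0 0 .2'; python3 meas.py .03 w20 200
```

```text
clock: 50.85
ee_pos: [0.4464, -0.3092, 0.1014]
tool_rot: [3.141, -0.001, -0.042]
contact_force: [0.5, -0.4, -1.0]
opening: 0.318
gripper_force: 59.5
[315. 353.] 421.8 -308.3 48.0 29.6 -0.039
[455. 202.] 482.7 -368.3 112.7 26.1 -0.057
[316. 202.] 494.3 -311.2 109.2 29.8 -0.041
```

```bash
python3 -m inch '0 0 .012 0 .2;0 0 .006 0 .2;0 0 0 0 .2'; python3 -m inch '0 0 .003 0 .2;0 0 0 0 .2';python3 -m inch '0 0 .002 0 .2;0 0 0 0 .2'
```

```text
clock: 51.28
ee_pos: [0.4456, -0.3089, 0.0819]
tool_rot: [-3.141, 0.001, -0.042]
contact_force: [0.8, -0.1, -0.5]
opening: 0.322
gripper_force: 59.5
clock: 51.52
ee_pos: [0.446, -0.3091, 0.081]
tool_rot: [3.141, -0.0, -0.042]
contact_force: [-7.6, 3.9, 18.4]
opening: 0.32
gripper_force: 62.0
clock: 51.78
ee_pos: [0.4461, -0.3092, 0.0808]
tool_rot: [3.141, 0.0, -0.042]
contact_force: [-16.4, 9.6, 40.1]
opening: 0.315
gripper_force: 65.1
```

```bash
python3 -m inch '0 0 -.003 0 .2;0 0 0 0 .55;0 0 0 0 .55;0 0 0 0 .55;0 0 -.05 0 .55;0 0 -.046 0 .55;.0122 -.0478 0 0 .55;.0122 -.0478 0 0 .55;.0122 -.0478 0 0 .55;.0122 -.0478 0 0 .55;.0122 -.0478 0 0 .55;.0122 -.0478 0 0 .55;.0122 -.0478 0 0 .55;.0122 -.0478 0 0 .55;.0118 -.0478 0 0 .55;0 0 0 0 .55;0 0 0 0 .55'; python3 meas.py .038 w21 200
python3 - <<'E'
from h import *
p,im=grab('top');hsv=cv2.cvtColor(im,cv2.COLOR_BGR2HSV);m=((hsv[...,1]<60)&(hsv[...,2]>110)).astype(np.uint8)*255;m[:,:440]=0;m[:195]=0;m[320:]=0;m[:,570:]=0
[print('top',*r) for r in rects(p,m,.012)]
E
```

```text
clock: 53.9
ee_pos: [0.5732, 0.1157, 0.1761]
tool_rot: [3.141, 0.001, -0.042]
contact_force: [-0.3, 0.3, -0.3]
opening: 0.548
gripper_force: 0.0
[525. 257.] 566.7 -17.6 90.6 16.1 -0.052
[421. 255.] 570.6 49.8 91.2 15.3 -0.049
[310. 261.] 574.1 124.6 93.5 47.9 -0.058
[75. 74.] 683.2 242.5 96.9 75.9 1.535
top [533. 263.] 468.5 -374.5 151.0 31.2 -0.046
top [504. 261.] 474.3 -308.9 149.7 29.2 -0.039
```

```bash
python3 -m inch '0 0 .04 0 .55;0 0 .025 0 .55;0 0 .005 0 .55;0 0 0 0 .55;0 0 0 0 .3;0 0 0 0 .3;0 0 0 0 .2;0 0 0 0 .2;0 0 0 0 .2' 60; python3 -m inch '-.015 0 0 0 .2;-.02 0 0 0 .2;-.02 0 0 0 .2;-.02 0 0 0 .2;0 0 0 0 .2;0 0 -.04 0 .2;0 0 -.03 0 .2;0 0 0 0 .2;0 0 0 0 .2'; python3 meas.py .108 w22 200
```

```text
clock: 55.12
ee_pos: [0.574, 0.1161, 0.1082]
tool_rot: [3.142, -0.002, -0.042]
contact_force: [-2.1, -2.1, 6.3]
opening: 0.314
gripper_force: 58.7
clock: 56.25
ee_pos: [0.4985, 0.1191, 0.1761]
tool_rot: [3.141, 0.0, -0.043]
contact_force: [0.5, -0.4, -2.2]
opening: 0.31
gripper_force: 59.1
[315. 354.] 475.6 119.8 45.8 29.4 -0.066
[544. 145.] 562.2 27.7 55.6 9.7 -0.06
[432. 143.] 565.0 71.9 56.5 9.8 -0.073
[320. 183.] 547.9 116.5 106.9 30.2 -0.054
```

```bash
python3 -m inch '-.0047 .0522 0 0 .2;-.0047 .0522 0 0 .2;-.0047 .0522 0 0 .2;-.0047 .0522 0 0 .2;-.0047 .0522 0 0 .2;-.0047 .0522 0 0 .2;-.005 .0519 0 0 .2;0 0 .03 0 .2;0 0 .03 0 .2;0 0 .015 0 .2;0 0 0 0 .2;0 0 0 0 .2'; python3 meas.py .03 w23 200; python3 -m inch '0 0 .012 0 .2;0 0 .005 0 .2;0 0 0 0 .2'; python3 -m inch '0 0 .002 0 .2;0 0 0 0 .2'
```

```text
clock: 57.8
ee_pos: [0.4504, -0.2442, 0.1023]
tool_rot: [3.141, -0.001, -0.042]
contact_force: [0.1, -0.3, 0.1]
opening: 0.308
gripper_force: 59.2
[315. 353.] 425.4 -243.1 46.6 29.3 -0.045
[587. 225.] 473.5 -360.3 131.9 26.1 -0.057
[455. 200.] 487.3 -303.4 114.9 26.1 -0.041
[317. 197.] 499.2 -246.4 107.0 29.8 -0.045
clock: 58.22
ee_pos: [0.4495, -0.2439, 0.084]
tool_rot: [-3.141, 0.001, -0.042]
contact_force: [-0.1, 0.6, -0.9]
opening: 0.31
gripper_force: 59.2
clock: 58.48
ee_pos: [0.4499, -0.2441, 0.0825]
tool_rot: [3.142, -0.0, -0.042]
contact_force: [0.2, 0.2, -0.3]
opening: 0.311
gripper_force: 59.3
```

Lower to contact, then release, raise and clear off towards the press side for a final check.

```bash
python3 -m inch '0 0 .0015 0 .2;0 0 0 0 .2;0 0 0 0 .55;0 0 0 0 .55;0 0 0 0 .55;0 0 -.05 0 .55;0 0 -.05 0 .55;0 0 -.05 0 .55;0 -.05 -.05 0 .55;0 -.05 0 0 .55;0 -.05 0 0 .55;0 -.05 0 0 .55;0 -.05 0 0 .55;0 0 0 0 .55;0 0 0 0 .55;0 0 0 0 .55'
python3 - <<'E'
from h import *
for n,w in(('top',(440,195,570,320)),('scene',(90,230,250,390))):
    p,im=grab(n);cv2.imwrite(f'pics/f_{n}.png',im);hsv=cv2.cvtColor(im,cv2.COLOR_BGR2HSV);m=np.zeros(im.shape[:2],np.uint8);x0,y0,x1,y1=w
    m[y0:y1,x0:x1]=(((hsv[...,1]<60)&(hsv[...,2]>115))*255)[y0:y1,x0:x1]
    [print(n,*r) for r in rects(p,m,.012)]
# pedal + tape unchanged vs start
a=cv2.imread('pics/top0.png').astype(int);b=cv2.imread('pics/f_top.png').astype(int)
for k,(x0,y0,x1,y1) in dict(pedal=(395,150,435,220),spray=(480,110,550,170),tape=(225,140,280,192),brush=(315,112,415,138)).items():
    d=np.abs(a-b).max(2)[y0:y1,x0:x1];print(k,(d>40).mean().round(3))
E
```

```text
clock: 60.48
ee_pos: [0.4601, -0.0014, 0.2751]
tool_rot: [3.141, 0.0, -0.044]
contact_force: [-0.8, 0.7, 0.1]
opening: 0.552
gripper_force: 0.0
top [444. 250.] 497.7 -177.3 72.8 20.3 -0.03
top [459. 284.] 442.6 -202.3 196.4 73.7 -0.031
top [533. 263.] 468.8 -374.1 150.9 30.3 -0.065
top [504. 261.] 474.3 -308.9 149.6 29.2 -0.039
top [477. 271.] 449.4 -241.9 209.2 38.8 0.0
scene [192. 384.] 656.3 -307.0 70.3 27.6 1.086
scene [137. 328.] 467.0 -375.3 152.2 31.5 -0.063
scene [164. 319.] 473.8 -310.8 151.6 31.2 -0.045
scene [190. 308.] 477.2 -245.8 151.5 30.8 -0.046
pedal 0.044
spray 0.0
tape 0.0
brush 0.0
```

```bash
python3 -c "
from bench import env
print(env.job_done())"
```

```text
the job is handed in; nothing more can be done
None
```

The job is handed in, but the verdict wasn't shown: all three blanks went home in the bays, the pedal was held on its stop for about 4 s and came back up, and the blanks now lie flat in the tray (one was dropped on the tray wall when the grip slackened, then re-laid) with spray, tape and brush unmoved.

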